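# Wake the specimen sensors in order

## Task

Wake the sensors on the three capped concrete specimens so that the logger numbers them in order: with your fingertips, lightly press down the white cap on the upright cylinder first, then the cap on the cube, then the cap on the long flat prism, each firmly enough that it clearly sinks (about 1 cm) and stays down. Only press the caps, gently: do not grasp, lift, shift or tip the specimens, leave everything else on the bench where it is, and finish with the hand clear.

Things in the scene. Friction and masses are not known exactly. Their poses are not given: they have to be found in the camera images.
- cylinder: upright round concrete test cylinder, 50 mm diameter, 100 mm high, about 0.45 kg, loose on the bench, with a sensor collar and push cap centred on its top. Origin: centre of its underside; z up
- cube: concrete test cube, 70 mm each way, about 0.8 kg, loose on the bench, with a sensor collar and push cap centred on its top. Origin: centre of its underside; z up
- prism: long concrete test prism lying flat, 160 mm long (its x), 40 mm wide (y), 40 mm high (z), about 0.6 kg, loose on the bench, with a sensor collar and push cap on its top, 50 mm from the middle towards its +x end. Origin: centre of its underside
- plain_cube: bystander: small plain concrete cube, 50 mm each way, without cap, loose. Origin: centre of its underside
- jar: bystander: white plastic jar with blue lid, 56 mm diameter, 75 mm high, loose. Origin: centre of its underside
- brush: bystander: hand brush about 0.2 m long lying flat, loose. Origin: near its middle, on the bench; its x runs along the handle to the bristles
- stub: bystander: short upright steel bar, 16 mm diameter, 90 mm high, on a round foot of 38 mm, loose. Origin: centre of its underside
- cylinder_cap_top (a point): centre of the top face of the cylinder's cap: a round white push cap, 28 mm across, standing 24 mm proud of a black collar (37 mm across, 8 mm high) glued to the top of the cylinder. The top face is 132 mm above the bench when the cap is up
- cylinder_cap (a joint): how far the cylinder's cap is pushed down, m; 0 = up. Pushing it takes about 2.5 N of steady friction plus 0.3 N per mm (4 N at 5 mm, 5.5 N at 10 mm, 7 N at 15 mm); hard stop at 20 mm, 4 mm above the collar. Let go, it stays down where it was left, or springs back to about 8 mm if pushed further; a good press is 8 to 15 mm
- cube_cap_top (a point): centre of the top face of the cube's cap: a round white push cap, 28 mm across, standing 24 mm proud of a black collar (37 mm across, 8 mm high) glued to the top of the cube. The top face is 102 mm above the bench when the cap is up
- cube_cap (a joint): how far the cube's cap is pushed down, m; 0 = up. Pushing it takes about 2.5 N of steady friction plus 0.3 N per mm (4 N at 5 mm, 5.5 N at 10 mm, 7 N at 15 mm); hard stop at 20 mm, 4 mm above the collar. Let go, it stays down where it was left, or springs back to about 8 mm if pushed further; a good press is 8 to 15 mm
- prism_cap_top (a point): centre of the top face of the prism's cap: a round white push cap, 28 mm across, standing 24 mm proud of a black collar (37 mm across, 8 mm high) glued to the top of the prism. The top face is 72 mm above the bench when the cap is up
- prism_cap (a joint): how far the prism's cap is pushed down, m; 0 = up. Pushing it takes about 2.5 N of steady friction plus 0.3 N per mm (4 N at 5 mm, 5.5 N at 10 mm, 7 N at 15 mm); hard stop at 20 mm, 4 mm above the collar. Let go, it stays down where it was left, or springs back to about 8 mm if pushed further; a good press is 8 to 15 mm
There are look-alikes about, which are no part of the job. Leave any orange look-alike of the prism alone. Leave any yellow look-alike of the cube alone.

How it is judged (in metres and radians):
On the way, in this order (a step that is already met when the one before it is completed fails the run):
1. the cylinder's cap is pressed down (by more than 5 mm) (value of joint cylinder_cap above 0.005 m), for 0.1 s.
2. the cube's cap is pressed down (by more than 5 mm) (value of joint cube_cap above 0.005 m), for 0.1 s.
3. the prism's cap is pressed down (by more than 5 mm) (value of joint prism_cap above 0.005 m), for 0.1 s.
At the end, for the whole second after the job is handed in: All three caps are down by more than 5 mm, the three specimens stand still and upright (tilt under 0.05 rad) within 15 mm of where they started, and the bystanders are within 15 mm of where they started (value of joint each of cylinder_cap, cube_cap, prism_cap above 0.005 m and distance of each of cylinder, cube, prism, plain_cube, jar, brush, stub from where it was at the start of the episode below 0.015 m and angle between each of cylinder, cube, prism's own z axis and vertical below 0.05 rad and linear speed of each of cylinder, cube, prism below 0.02 m/s); the robot touches nothing.
It fails at once if the cube's cap is pushed before the cylinder's cap is down (value of joint cube_cap above 0.002 m and value of joint cylinder_cap below 0.005 m).
It fails at once if the prism's cap is pushed before the cube's cap is down (value of joint prism_cap above 0.002 m and value of joint cube_cap below 0.005 m).
It fails at once if a specimen or its cap is pushed with more than 25 N (contact force between the fingers and cylinder above 25 N or contact force between the fingers and cube above 25 N or contact force between the fingers and prism above 25 N).
It fails at once if a specimen is shifted by more than 15 mm, lifted (6 mm) or tipped (0.12 rad) (distance of any of cylinder, cube, prism from where it was at the start of the episode above 0.015 m or height (world z) of any of cylinder, cube, prism above 0.006 m or angle between any of cylinder, cube, prism's own z axis and vertical above 0.12 rad).
It fails at once if a bystander (plain cube, jar, brush, steel stub) is shifted by more than 15 mm (distance of any of plain_cube, jar, brush, stub from where it was at the start of the episode above 0.015 m).
It also fails if it takes over 51 s, if anything falls off the work surface, if the arm or the gripper's body presses on something with over 40 N, if the wrist force passes 120 N, or if a joint passes its speed limit or range.

## Robot

A 6-joint arm with a two-finger parallel gripper is mounted at the origin on the work surface. World frame = base frame: x ahead of the robot, y to its left, z up, the work surface at z = 0. Lengths are in mm, angles in rad, forces in N, time in s.
With the tool pointing down it reaches from about 350 to 875 mm from the base axis. Payload 4.2 kg.
Tool frame: the origin (TCP) lies between the finger pads; the fingertips stand 11 mm ahead of it and the grasp point (between the pads) lies 8 mm behind it; z points along the fingers, y is the direction in which the jaws open and shut (so a half turn about z gives the same grasp; the last joint's range is limited). The gripper opens to 85 mm and grips with 20 to 120 N. Pads are 22 mm wide; open, the fingers measure 114 mm over their backs; the gripper's body (76 mm by 85 mm) begins 54 mm behind the grasp point. The pads swing forward as they close: fully open they stand 13 mm farther back than shut.
Start: joints at [0.259, 0.385, 0.008, 0, -1.194, -0.259], TCP at [624.979, 0.025, 242.312] pointing down, gripper open.
Joint ranges: [-3.14, 3.14], [-1.21, 2.06], [-1.07, 1.41], [-3.16, 2.05], [-2.99, -0.16], [-3.1, 3.1]. Speed limits (rad/s): [2.79, 2.79, 3.14, 3.14, 3.14, 3.14].

## Interface

Orientations are given as a unit quaternion [x, y, z, w].
In Python, from bench import * gives the robot as it stands.
- The arm moves only by the tool servo_tool, never from a script. Its argument "rows" is a list of rows, each a list of 7 numbers: the opening, from 0 (shut) to 1 (fully open), then the shift along the tool's x, y, z in cm, then the turn, a rotation vector about the tool's x, y, z in degrees. A call has 1 to 12 rows; each row shifts and turns the commanded pose from where the row before left it, along the tool's axes as they then stand; what a row does not reach is not made up. A row lasts 1/10 s, in which the tool goes at most 50 mm and 8.59 degrees, less where a joint would pass 70% of its speed; a pose out of reach is approached as far as the arm can. A call is refused whole if a number of a shift passes 5 or a number of a turn 8.59, either way. A call with a gripper value outside its range is refused whole. The fingers move at their own pace and stop on an object; the grip force is fixed at half the most. Time passes only in rows, so rows that do not move let the fingers close. It gives the time, the measured TCP pose, the force and the opening at its end, in the units of the state.
- read_state(): the state, without advancing time (a new reading comes with each control period).
- get_image(name): name is "scene" or "side" or "wrist"; returns a dict with "image" (400x640x3 uint8, red, green, blue), "mtx" (3x3 intrinsics, pixels), "k1" (the pictures are not rectified: a ray, as slopes to the right and down, at radius r is drawn at 1 + k1 r^2 times it, then the intrinsics apply), "extrinsics" (4x4, takes a point from camera to world coordinates). Camera axes: x right, y up, looking along -z (the intrinsics and any distortion apply to the point x, -y, -z); pixel columns grow to the right and rows downward; lengths in mm; the calibration is good to about 2 mm. A picture is of the moment at which its call begins. There is no depth.
- job_done(): hands the job in, once; it reports no verdict.
The state is a dict: "clock": time; "joints": joint angles; "joint_vel": joint speeds; "joint_efforts": joint torques, N m; "position": TCP position; "ee_rot": TCP orientation; "contact_force": force on the tool from outside, world axes, zero at the start; "wrist_torque": the same for the moment, N m; "gripper_width": finger opening in mm.
Only numpy, scipy, OpenCV 4.12 (cv2) and the standard library are available. Lean on these libraries where they do the work, as an engineer would, in place of code of your own. Each camera call takes 0.05 s, during which the arm holds its last target. There are 200 camera calls.

## Working session

There is one attempt and no reset: what is moved stays moved. The work goes in short steps, Python scripts to look and compute and a tool call to move; the robot and the scene stay as the last step left them, time stands still between calls to the robot, and variables do not carry over. Pictures are saved under pics/ and viewed, about 8 in all and at most 12, crops included, and the job is handed in when it is done.

Besides the shell and the picture viewer there is one more tool, called after "Emit:" as a command line: name --pt "numbers of a row" for each row, then --argument value for the rest. servo_tool: Moves the arm, as the interface text tells. Its arguments: {"type":"object","properties":{"rows":{"type":"array","items":{"type":"array","items":{"type":"number"}}}},"required":["rows"]}

```bash
mkdir -p pics
cat > h.py <<'E'
from bench import *
import numpy as np, cv2
def shot(n,f):
    d=get_image(n); np.savez(f'pics/{f}.npz',**{k:np.array(d[k]) for k in d}); cv2.imwrite(f'pics/{f}.png',d['image'][:,:,::-1]); return d
def pt(f,u,v,z):
    d=np.load(f'pics/{f}.npz'); K=d['mtx'];E=d['extrinsics'];k=float(d['k1'])
    q=np.array([(u-K[0,2])/K[0,0],(v-K[1,2])/K[1,1]]); s=q.copy()
    for _ in range(30): s=q/(1+k*(s@s))
    r=E[:3,:3]@np.array([s[0],-s[1],-1]); o=E[:3,3]
    return o+r*(z-o[2])/r[2]
def px(f,P):
    d=np.load(f'pics/{f}.npz'); K=d['mtx'];E=d['extrinsics'];k=float(d['k1'])
    c=E[:3,:3].T@(np.array(P)-E[:3,3]); s=np.array([c[0],-c[1]])/-c[2]; s=s*(1+k*(s@s))
    return K[0,0]*s[0]+K[0,2],K[1,1]*s[1]+K[1,2]
E
python3 - <<'E'
from h import *
for n in ["scene","side","wrist"]: d=shot(n,n); print(n,d['extrinsics'][:3,3].round())
print(read_state())
E
```

```text
scene [1576.  -97.  818.]
side [533. 940. 658.]
wrist [625. -68. 372.]
{'clock': 0.15, 'joints': array([ 2.58585033e-01,  3.85378815e-01,  6.95936612e-03, -3.50570453e-04,
       -1.19401120e+00, -2.58586603e-01]), 'joint_vel': array([ 0.00041375, -0.00151221,  0.00438497,  0.00187787, -0.00012097,
        0.00064901]), 'joint_efforts': array([-6.03353892e-04, -3.92678475e+01,  1.88581592e+01,  4.18858320e+00,
       -3.39302780e-03,  5.70479813e-06]), 'position': array([6.24583635e+02, 7.81087635e-03, 2.41481430e+02]), 'ee_rot': array([-7.07060281e-01,  7.07152787e-01,  5.51696353e-04, -6.24442582e-04]), 'contact_force': array([ 0.33077196,  1.12026766, -0.74333577]), 'wrist_torque': array([-0.02736956, -0.04488887, -0.0529471 ]), 'gripper_width': 85.76536909662025}
```

View pics/scene.png

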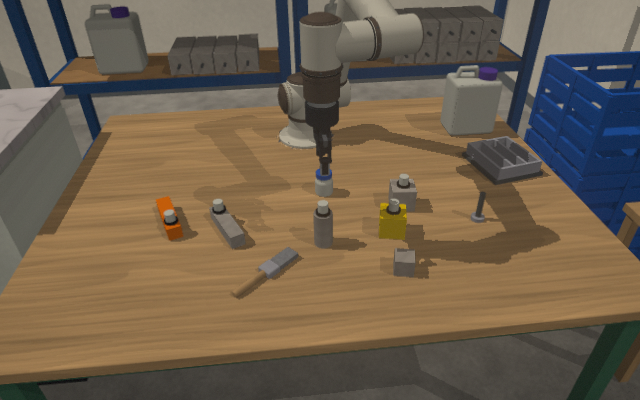

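View pics/side.png

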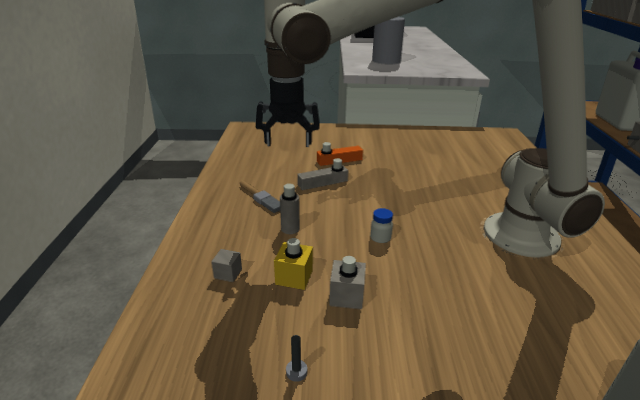

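Cap candidates in scene: cylinder (323,207). For the cube: grey (404,180) or yellow look-alike (394,206). For the prism: grey (218,204) or orange look-alike (170,215). I choose the grey ones. In side they are at (290,190), (348,264) and (338,164). I'll check with enlarged crops.

Run:
```python
import cv2,numpy as np
def crops(f,cs):
    im=cv2.imread(f'pics/{f}.png'); return np.vstack([cv2.resize(im[y-24:y+24,x-32:x+32],None,fx=6,fy=6,interpolation=cv2.INTER_CUBIC)[:192+96] for x,y in cs])
a=crops('scene',[(323,207),(404,188)]);b=crops('side',[(290,195),(348,270)])
cv2.imwrite('pics/c1.png',np.hstack([a,b]))
a=crops('scene',[(218,208)]);b=crops('side',[(338,168)])
cv2.imwrite('pics/c2.png',np.hstack([a,b]))
```

```text
(no output)
```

View pics/c1.png

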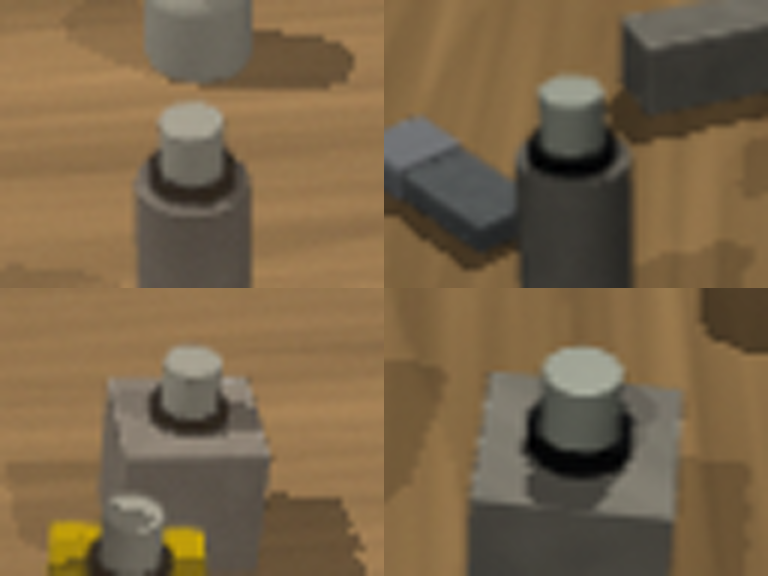

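View pics/c2.png

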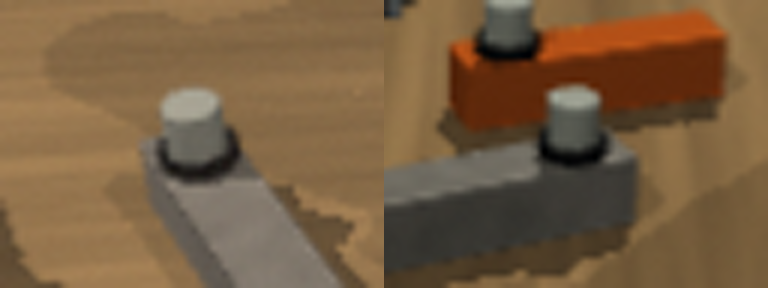

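The crops show grey concrete under all three chosen caps; the yellow and orange ones are separate objects. Cap-top centres in pixels, scene and side:
- Cylinder: (322.6,202.5) and (289.2,186)
- Cube: (404,176.2) and (349.2,259.8)
- Prism: (217.8,201.2) and (337.5,160.3)

Run:
```python
from h import *
for n,a,b,z in [('cyl',(322.6,202.5),(289.2,186),132),('cube',(404,176.2),(349.2,259.8),102),('prism',(217.8,201.2),(337.5,160.3),72)]:
    print(n,pt('scene',*a,z).round(1),pt('side',*b,z).round(1))
for n,a,z in [('yellow',(394,202),102),('jar',(324,176),75),('orange',(170,213),72),('brush end',(297,252),20),('plain',(404,255),50),('stubtop',(481,194),90),('prism far',(240,240),40)]: print(n,pt('scene',*a,z).round())
print(pt('side',293,243,102).round(),pt('side',382,214,75).round(),pt('side',326,146,72).round())
```

```text
cyl [624.9  -0.8 132. ] [ 6.244e+02 -1.000e-01  1.320e+02]
cube [484.4 249.  102. ] [480.9 250.7 102. ]
prism [ 498.4 -281.2   72. ] [ 496.7 -280.1   72. ]
yellow [605. 191. 102.]
jar [412.  26.  75.]
orange [ 538. -406.   72.]
brush end [678. -74.  20.]
plain [755. 184.  50.]
stubtop [582. 442.  90.]
prism far [ 636. -219.   40.]
[600. 198. 102.] [389.  32.  75.] [ 534. -390.   72.]
```

View pics/wrist.png

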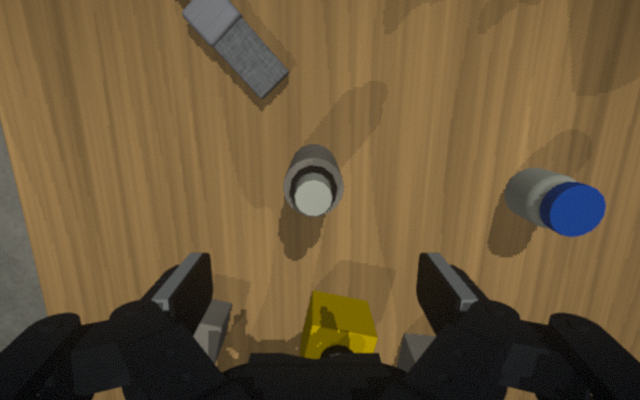

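The wrist view shows the cylinder cap at (313,196), directly under the tool. The yellow cube is at (340,330) and the jar at (572,209), both clear. The two camera measurements agree to about 3.5 mm at worst. I'll shut the fingers and descend.

Emit:
servo_tool --pt "0 0 0 0 0 0 0" --pt "0 0 0 0 0 0 0" --pt "0 0 0 0 0 0 0" --pt "0 0 0 1.5 0 0 0" --pt "0 0 0 1.5 0 0 0" --pt "0 0 0 1.5 0 0 0" --pt "0 0 0 1.5 0 0 0" --pt "0 0 0 1 0 0 0" --pt "0 0 0 0.5 0 0 0" --pt "0 0 0 0 0 0 0" --pt "0 0 0 0 0 0 0"

```text
clock: 1.25
position: [625.4, 0.0, 168.0]
ee_rot: [0.707, -0.707, 0.0, -0.0]
contact_force: [0.3, -0.3, -0.3]
gripper_width: -0.1
```

Run:
```python
from h import *
print(read_state()['contact_force'])
a=shot('side','s2')['image'][130:226,230:358]; b=shot('scene','k2')['image'][140:236,260:388]
cv2.imwrite('pics/c3.png',cv2.resize(np.hstack([a,b])[:,:,::-1],None,fx=3,fy=3,interpolation=cv2.INTER_CUBIC))
```

```text
[ 0.27837188 -0.28262917 -0.31175255]
```

View pics/c3.png

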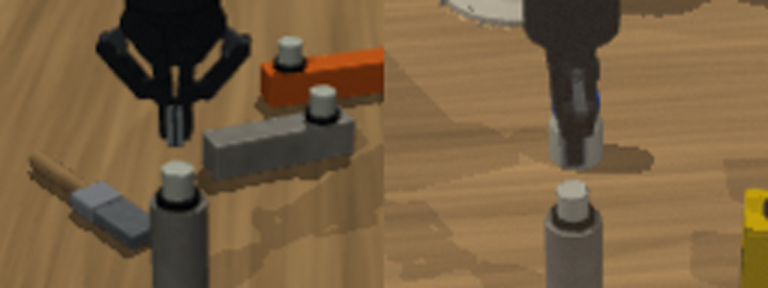

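The shut fingertips are centred above the cap, with a gap of about 25 mm, in both views. Next I descend to the surface and watch the force.

Emit:
servo_tool --pt "0 0 0 0.8 0 0 0" --pt "0 0 0 0.7 0 0 0" --pt "0 0 0 0.3 0 0 0" --pt "0 0 0 0.2 0 0 0" --pt "0 0 0 0.2 0 0 0" --pt "0 0 0 0.2 0 0 0" --pt "0 0 0 0.2 0 0 0" --pt "0 0 0 0.2 0 0 0" --pt "0 0 0 0 0 0 0" --pt "0 0 0 0 0 0 0"

```text
clock: 2.35
position: [625.1, 0.0, 139.6]
ee_rot: [0.707, -0.707, 0.0, -0.0]
contact_force: [-0.5, 0.8, 2.0]
gripper_width: 0.0
```

Emit:
servo_tool --pt "0 0 0 0.2 0 0 0" --pt "0 0 0 0.2 0 0 0" --pt "0 0 0 0.2 0 0 0" --pt "0 0 0 0.2 0 0 0" --pt "0 0 0 0 0 0 0" --pt "0 0 0 0 0 0 0"

```text
clock: 2.95
position: [625.1, 0.1, 131.4]
ee_rot: [0.707, -0.707, 0.0, -0.0]
contact_force: [-0.8, 0.5, 4.8]
gripper_width: 0.1
```

Emit:
servo_tool --pt "0 0 0 0.1 0 0 0" --pt "0 0 0 0 0 0 0" --pt "0 0 0 0 0 0 0" --pt "0 0 0 -0.3 0 0 0" --pt "0 0 0 -1 0 0 0" --pt "0 0 0 -2 0 0 0" --pt "0 0 0 -3 0 0 0" --pt "0 0 0 -3 0 0 0" --pt "0 0 0 -1 0 0 0" --pt "0 0 0 0 0 0 0"

```text
clock: 3.95
position: [625.6, 0.2, 235.1]
ee_rot: [-0.707, 0.707, -0.001, 0.002]
contact_force: [-0.0, -0.1, -0.1]
gripper_width: 0.1
```

Run:
```python
from h import *
a=shot('side','s3')['image'][160:256,226:354]; b=shot('scene','k3')['image'][170:266,260:388]
cv2.imwrite('pics/c4.png',cv2.resize(np.hstack([a,b])[:,:,::-1],None,fx=3,fy=3,interpolation=cv2.INTER_CUBIC))
```

```text
(no output)
```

View pics/c4.png

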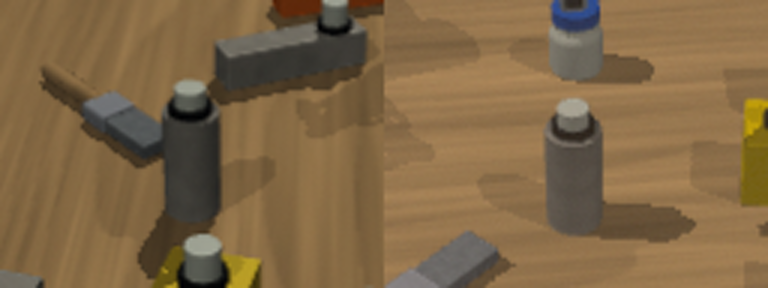

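The cylinder cap is clearly down, at (190,90) in the left crop and (573,113) in the right one. The cylinder hasn't moved. Now to the cube at (482.5,250).

Emit:
servo_tool --pt "0 -2 1 0 0 0 0" --pt "0 -3 1.7 0 0 0 0" --pt "0 -3 1.7 0 0 0 0" --pt "0 -3 1.7 0 0 0 0" --pt "0 -3 1.7 0 0 0 0" --pt "0 -3 1.7 0 0 0 0" --pt "0 -3 1.7 0 0 0 0" --pt "0 -3 1.7 0 0 0 0" --pt "0 -2 1.4 0 0 0 0" --pt "0 0 0 0 0 0 0" --pt "0 0 0 0 0 0 0" --pt "0 0 0 0 0 0 0"

```text
clock: 5.25
position: [482.0, 249.2, 232.3]
ee_rot: [-0.707, 0.707, 0.0, -0.001]
contact_force: [-1.2, -0.4, 0.1]
gripper_width: -0.1
```

Run:
```python
from h import *
from scipy.spatial.transform import Rotation as R
print(R.from_quat(read_state()['ee_rot']).as_matrix().round(3))
im=shot('wrist','w2')['image']; print(px('w2',[482.5,250,102]),px('w2',[625,0,122]))
a=im[60:380,120:520]
cv2.imwrite('pics/c5.png',cv2.resize(a[:,:,::-1],None,fx=1.8,fy=1.8,interpolation=cv2.INTER_CUBIC))
```

```text
[[-0.001 -1.    -0.001]
 [-1.     0.001 -0.001]
 [ 0.001  0.001 -1.   ]]
(np.float64(313.43590377701287), np.float64(193.8612488490081)) (np.float64(36.74563178537397), np.float64(-263.7780248588148))
```

View pics/c5.png

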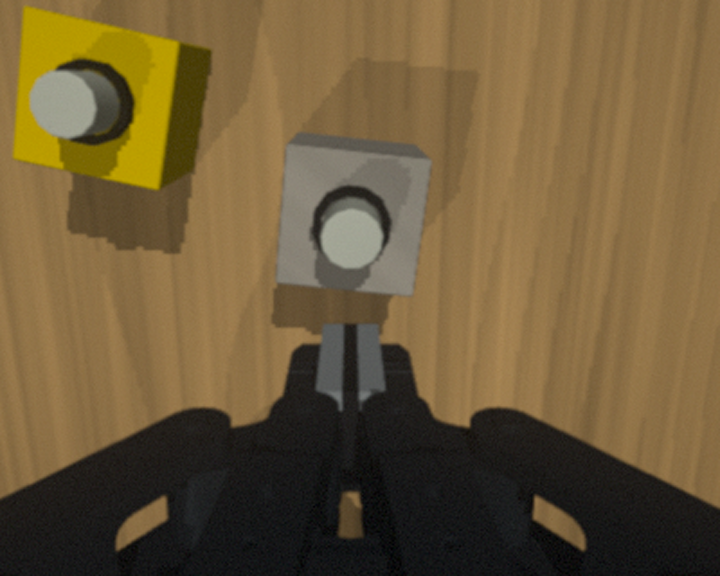

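In the wrist crop the grey cube's cap is at (352,237), or (315.5,191.7) in the full image. The prediction was (313.4,193.9), so the error is about 1 mm. I'll descend.

Emit:
servo_tool --pt "0 0 0 1.5 0 0 0" --pt "0 0 0 2.5 0 0 0" --pt "0 0 0 2.5 0 0 0" --pt "0 0 0 2.5 0 0 0" --pt "0 0 0 1 0 0 0" --pt "0 0 0 0.8 0 0 0" --pt "0 0 0 0.2 0 0 0" --pt "0 0 0 0.2 0 0 0" --pt "0 0 0 0.2 0 0 0" --pt "0 0 0 0.2 0 0 0" --pt "0 0 0 0.2 0 0 0" --pt "0 0 0 0 0 0 0"

```text
clock: 6.5
position: [481.9, 250.0, 115.3]
ee_rot: [0.707, -0.707, -0.0, 0.0]
contact_force: [0.3, 0.4, -0.9]
gripper_width: -0.0
```

Emit:
servo_tool --pt "0 0 0 0.2 0 0 0" --pt "0 0 0 0.2 0 0 0" --pt "0 0 0 0.2 0 0 0" --pt "0 0 0 0.2 0 0 0" --pt "0 0 0 0.2 0 0 0" --pt "0 0 0 0.2 0 0 0" --pt "0 0 0 0.2 0 0 0" --pt "0 0 0 0 0 0 0" --pt "0 0 0 0 0 0 0"

```text
clock: 7.4
position: [482.2, 250.2, 101.3]
ee_rot: [0.707, -0.707, 0.0, -0.0]
contact_force: [-0.8, 0.3, 3.9]
gripper_width: 0.4
```

Emit:
servo_tool --pt "0 0 0 0.1 0 0 0" --pt "0 0 0 0 0 0 0" --pt "0 0 0 0 0 0 0" --pt "0 0 0 -0.3 0 0 0" --pt "0 0 0 -1 0 0 0" --pt "0 0 0 -2 0 0 0" --pt "0 0 0 -3 0 0 0" --pt "0 0 0 -3 0 0 0" --pt "0 0 0 -2 0 0 0" --pt "0 0 0 0 0 0 0" --pt "0 0 0 0 0 0 0"

```text
clock: 8.5
position: [481.5, 249.8, 213.2]
ee_rot: [-0.707, 0.707, 0.0, -0.0]
contact_force: [-0.5, -0.3, -0.6]
gripper_width: 0.3
```

Run:
```python
from h import *
a=shot('side','s4')['image'][225:321,286:414]; b=shot('scene','k4')['image'][150:246,340:468]
cv2.imwrite('pics/c6.png',cv2.resize(np.hstack([a,b])[:,:,::-1],None,fx=3,fy=3,interpolation=cv2.INTER_CUBIC))
```

```text
(no output)
```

View pics/c6.png

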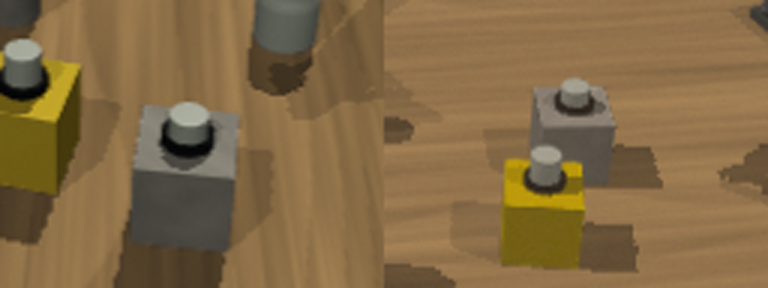

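The cube's cap is down, at (188,117) in the left crop and (574,90) in the right one. The cube is still and the yellow one is untouched. Now to the prism at (497.5,-280.5).

Emit:
servo_tool --pt "0 3 -0.1 0 0 0 0" --pt "0 4.5 -0.1 0 0 0 0" --pt "0 5 -0.2 0 0 0 0" --pt "0 5 -0.2 0 0 0 0" --pt "0 5 -0.2 0 0 0 0" --pt "0 5 -0.2 0 0 0 0" --pt "0 5 -0.2 0 0 0 0" --pt "0 5 -0.2 0 0 0 0" --pt "0 5 -0.2 0 0 0 0" --pt "0 4.5 0 0 0 0 0" --pt "0 3 0 0 0 0 0" --pt "0 0 0 0 0 0 0"

```text
clock: 9.8
position: [496.9, -252.7, 211.3]
ee_rot: [-0.705, 0.709, 0.001, -0.001]
contact_force: [-0.7, 0.7, -0.0]
gripper_width: 0.3
```

Emit:
servo_tool --pt "0 1.4 0 0 0 0 0" --pt "0 1.4 0 0 0 0 0" --pt "0 0 0 0 0 0 0" --pt "0 0 0 0 0 0 0"

```text
clock: 10.2
position: [498.0, -277.5, 213.1]
ee_rot: [0.707, -0.707, -0.0, 0.0]
contact_force: [-0.7, -0.0, -0.2]
gripper_width: 0.0
```

Run:
```python
from h import *
im=shot('wrist','w3')['image']; print(px('w3',[497.5,-280.6,72]))
a=im[60:380,120:520]
cv2.imwrite('pics/c7.png',cv2.resize(a[:,:,::-1],None,fx=1.8,fy=1.8,interpolation=cv2.INTER_CUBIC))
```

```text
(np.float64(314.8464891964915), np.float64(185.59284639858546))
```

View pics/c7.png

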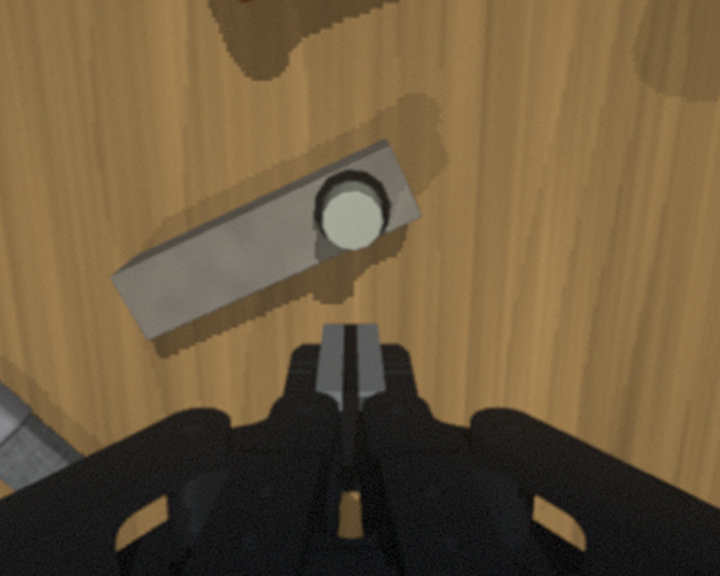

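The grey prism's cap is at (353,220), or (316.1,182.2) in the full image, so it lies about 1.5 mm further out than estimated. I'll shift 4 mm in tool x and descend.

Emit:
servo_tool --pt "0 0.4 0 1.5 0 0 0" --pt "0 0 0 2.5 0 0 0" --pt "0 0 0 2.5 0 0 0" --pt "0 0 0 2.5 0 0 0" --pt "0 0 0 2 0 0 0" --pt "0 0 0 1 0 0 0" --pt "0 0 0 0.6 0 0 0" --pt "0 0 0 0.2 0 0 0" --pt "0 0 0 0.2 0 0 0" --pt "0 0 0 0 0 0 0" --pt "0 0 0 0 0 0 0"

```text
clock: 11.35
position: [498.3, -281.8, 84.0]
ee_rot: [0.707, -0.707, 0.001, -0.0]
contact_force: [-0.2, -0.0, 0.9]
gripper_width: 0.0
```

Emit:
servo_tool --pt "0 0 0 0.2 0 0 0" --pt "0 0 0 0.2 0 0 0" --pt "0 0 0 0.2 0 0 0" --pt "0 0 0 0.2 0 0 0" --pt "0 0 0 0.2 0 0 0" --pt "0 0 0 0.2 0 0 0" --pt "0 0 0 0 0 0 0" --pt "0 0 0 0 0 0 0"

```text
clock: 12.15
position: [498.5, -281.9, 71.4]
ee_rot: [0.707, -0.707, 0.001, -0.0]
contact_force: [0.4, -0.1, 2.6]
gripper_width: -0.2
```

Emit:
servo_tool --pt "0 0 0 0.15 0 0 0" --pt "0 0 0 0 0 0 0" --pt "0 0 0 0 0 0 0" --pt "0 0 0 -0.3 0 0 0" --pt "0 0 0 -1 0 0 0" --pt "0 0 0 -2 0 0 0" --pt "0 0 0 -4 0 0 0" --pt "0 0 0 -4 0 0 0" --pt "0 0 0 -3 0 0 0" --pt "0 0 0 -2 0 0 0" --pt "0 0 0 0 0 0 0" --pt "0 0 0 0 0 0 0"

```text
clock: 13.35
position: [497.2, -281.3, 232.5]
ee_rot: [-0.707, 0.707, 0.001, 0.0]
contact_force: [-0.9, 0.0, -0.3]
gripper_width: -0.1
```

Run:
```python
from h import *
print(read_state()['contact_force'])
a=shot('side','s5')['image'][130:310,240:400]; b=shot('scene','k5')['image'][140:320,140:440]
cv2.imwrite('pics/c8.png',cv2.resize(np.hstack([a,b])[:,:,::-1],None,fx=1.7,fy=1.7,interpolation=cv2.INTER_CUBIC))
# cap top expected if 0 / 10 mm down
for n,p in [('cyl',(624.7,-.5,132)),('cube',(482.6,250,102)),('prism',(497.5,-281,72))]:
    print(n,[np.round(px('s5',(p[0],p[1],p[2]-d)),1) for d in (0,10)],[np.round(px('k5',(p[0],p[1],p[2]-d)),1) for d in (0,10)])
```

```text
[-0.87765581  0.0032384  -0.34735057]
cyl [array([289.1, 185.9]), array([289.2, 189.4])] [array([322.7, 202.5]), array([322.7, 205.6])]
cube [array([348.4, 259.6]), array([348.1, 263.4])] [array([404.2, 175.8]), array([403.9, 178.8])]
prism [array([337.2, 160.2]), array([337.1, 163. ])] [array([217.9, 201. ]), array([218.4, 203.9])]
```

View pics/c8.png

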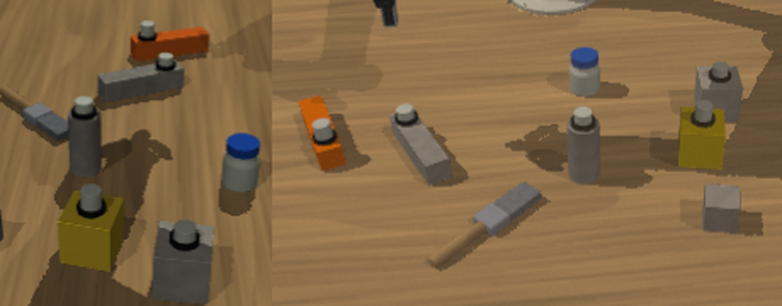

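All three caps look down, and nothing else has moved. I'll use the one remaining view for an enlarged before/after comparison to measure the depths.

Run:
```python
import cv2,numpy as np
R=[]
for f in ('side','s5'):
    im=cv2.imread(f'pics/{f}.png')
    R.append(np.hstack([cv2.resize(im[y-12:y+20,x-14:x+14],None,fx=9,fy=9,interpolation=cv2.INTER_CUBIC) for x,y in [(289,186),(349,260),(337,160)]]))
cv2.imwrite('pics/c9.png',np.vstack(R))
```

```text
(no output)
```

View pics/c9.png

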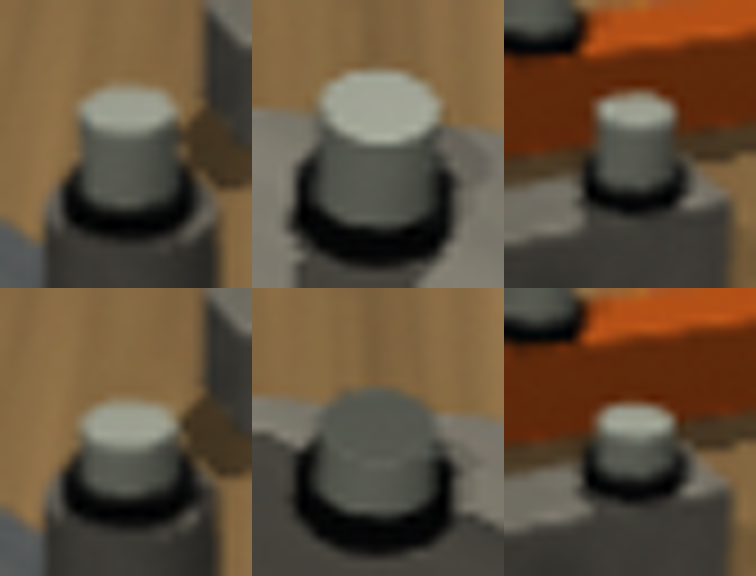

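The cap tops dropped about 3, 3.3 and 2.7 px, which is roughly 8.5, 9 and 9.5 mm. The collars stayed at the same pixels, so the specimens did not shift. I'll hand in.

```bash
python3 -c "
from bench import *
print(job_done())"
```

```text
the job is handed in; nothing more can be done
None
```

I pressed the white caps with closed fingertips in the required order: cylinder, grey cube, grey prism. The job is handed in, and the robot finished 13.4 s in (limit 51 s) with the hand well clear above the bench. No verdict is reported at hand-in.

- **Cap depth:** before/after crops from the side camera put the caps about 8.5, 9 and 9.5 mm down. That is clear of the 5 mm needed, though each figure is good to only 1–2 mm.
- **Nothing shifted:** the specimens' collars stayed at the same pixels. In the last pictures nothing else looked moved; the steel stub was outside the final crops, but the arm never went near it.
- **One disagreement:** the last force readings taken while pressing (4.8, 3.9 and 2.6 N) were lower than the 5 to 6 N expected at those depths. The reading is noisy by about 1 N, so I went by the pictures.

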